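# Lever open the parts-well flap and hold the lock turned

## Task

Using the flat-bladed knife, lever up the free edge of the plywood flap over the parts well and swing the flap right over until it rests open on its stop, then lay the knife back down on the table. Draw the steel key out of its maple block, push it fully home into the lock in the well, wiggling it past the sticky pins, and only then turn it a quarter turn clockwise (seen from above) against its spring. Finish while still gripping the key and holding it home and turned, do not let go, and leave the anchor, the mallet and the mug where they are.

Things in the scene. Friction and masses are not known exactly. Their poses are not given: they have to be found in the camera images.
- knife: Flat-bladed knife lying flat on the table. Origin: centre of its wooden handle, 100 long x 22 x 22 mm. x points along the knife to the blade's tip, z up. The steel blade, 24 wide and 3 thick, lies at mid-height of the handle, from x = 50 to 126 mm. About 120 g.
- flap (a joint): Angle (rad) of the plywood flap: 0 shut, growing as its free edge rises, 1.57 upright. The hinge is free: below that the flap falls shut; past about 1.7 it falls over by itself to its stop at 2.2 and stays open.
- flap_edge (a point): Middle of the flap's free edge, on its underside (60 mm above the table when shut); moves with the flap. When shut, y points level to the hinge, x along the edge. Flap: 190 mm along the edge, 176 from edge to hinge, 8 thick, 140 g. Below the edge the well's wall (8 thick) is cut down to 48 mm high over its middle 112 mm: a gap 12 mm high for a blade.
- flap_hinge (a point): Middle of the flap's hinge line, 60 mm above the table, fixed to the well. x runs along the hinge, -y points across the well to the free edge, z up. The well is a fixed plywood case 190 (x) x 180 (y) x 60 mm high; in it nothing stands higher than 50 mm.
- keyway (a point): Centre of the keyway's mouth on the lock's top face, 50 mm above the table, in the well, 101 mm from the hinge line; hidden until the flap opens. z up, x along the slot: 17.5 (x) x 6.5 (y) mm, 37 deep, mouth flared 4 mm all round at 45 degrees. Turns with the plug. Sticky side pins 12 and 23 mm down resist the key with up to about 8 N, then give way. Square brass plug face, 36 mm.
- plug (a joint): Angle (rad) of the lock's plug: 0 at rest, growing clockwise seen from above to its stop at 1.5 (the quarter turn). A spring turns it back (0.11 N m at the stop). It draws the bolt beside the lock. The key has about 0.1 rad of play in the slot.
- key: Flat steel key standing upright, blade down, in a fixed maple block 70 x 50 x 45 mm high. Origin: centre of its bow, a plate 34 (x) x 10 (y) x 40 (z) mm to grip. z up. Its collar, 32 x 18 x 5 mm, underside 28 mm below the origin, rests on the block, or on the lock's face when home. Blade 16 (x) x 5 (y), 32 long, last 3 mm 13 x 3. Same either way round (half turn about z). 90 g.
- anchor: Cast brass anchor paperweight lying flat, 150 x 125 x 18 mm. Leave alone.
- mallet: Black rubber mallet lying on the table, 240 mm long, head 60 mm across, origin under its handle. Leave alone.
- mug: Blue glazed mug of pencils, 80 mm across, about 145 mm high over the pencils, origin at its foot. Leave alone.
Things that resemble listed ones, but are neither listed nor needed, are in the scene too. Of the things like the knife, leave any that is pink; of the rest the smaller one is meant.

How it is judged:
By the outcome, as a careful person would: the job done as asked, in the order asked, and still so for the second after the job is handed in, while the arm keeps its last pose, push and grip.
It also fails if it takes over 72 s, if anything falls off the work surface, if the arm or the gripper's body presses on something with over 40 N, if the wrist force passes 120 N, or if a joint passes its speed limit or range.

## Robot

A 6-joint arm with a two-finger parallel gripper is mounted at the origin on the work surface. World frame = base frame: x ahead of the robot, y to its left, z up, the work surface at z = 0. Lengths are in m, angles in degrees, forces in N, time in s.
With the tool pointing down it reaches from about 0.425 to 1.125 m from the base axis. Payload 14.9 kg.
Tool frame: the origin (TCP) lies at the very end of the fingers, on their centre line; the grasp point (between the pads) lies 19 mm behind it; z points along the fingers, y is the line along which they close (so a half turn about z gives the same grasp; the last joint's range is limited). The gripper opens to 91 mm and grips with 3 to 60 N. Pads are 32 mm wide; open, the fingers measure 118 mm over their backs; the gripper's body (76 mm by 178 mm) begins 60 mm behind the grasp point.
Start: joints at [68.68, 21.709, 99.362, -0, 58.929, -1.908], TCP at [0.233, 0.66, 0.214] pointing down, gripper open.
Joint ranges: [-158.91, 158.91], [-42.39, 125.64], [0.06, 152.35], [-60.88, 240.88], [17.5, 164.5], [-176.32, 176.32]. Speed limits (degrees/s): [108.29, 108.29, 136.94, 180, 180, 180].

## Interface

Orientations are given as a 3x3 rotation matrix whose columns are the frame's x, y, z axes.
In Python, from cell import ctrl gives the robot as it stands. The module is installed in compiled form; this text tells all that it offers.
- The arm moves only by the tool apply_moves, never from a script. Its argument "moves" is a list of rows, each a list of 2 entries, a list of its own where there are three numbers: the shift along the tool's x, y, z in units of 25 cm (1.0 is 25 cm), then the turn about the tool's z in units of 360 degrees (1.0 is 360 degrees). A call has 1 to 20 rows; each row is the pose to reach, as a shift and turn from the pose commanded when the call began, along the tool's axes at that moment, turning the shorter way round; what a row does not reach only later rows make up. A row lasts 1/10 s, in which the tool goes at most 50 mm and 8.59 degrees, less where a joint would pass 70% of its speed; a pose out of reach is approached as far as the arm can. A call with a number of a shift or a turn outside -1 to 1 is refused whole. A call with a gripper value outside its range is refused whole. "claw" is the opening, from 0 (shut) to 1 (fully open), set as the call begins (left out, the last holds). The fingers move at their own pace and stop on an object; "newtons" is the grip in N (left out, the last holds). Time passes only in rows, so rows that repeat a pose let the fingers close. It gives the time, the measured TCP pose, the force, the opening and the grip force at its end, in the units of the state.
- ctrl.sense(): the state, without advancing time (a new reading comes with each control period).
- ctrl.grab_frame(name): name is "side" or "top" or "wrist"; returns the picture (480x640x3 uint8, red, green, blue); there is no depth.
- ctrl.camera_params(name): a dict with "intrinsics" (3x3 intrinsics, pixels), "rvec" (rotation vector, rad) and "tvec" (3), from world to camera coordinates, as OpenCV has them; the wrist camera has in their place "tool_from_camera" (4x4, takes a point from camera to tool coordinates, whose origin is the TCP and whose axes are the flange's). Camera axes: x right, y down, z forward; pixel columns grow to the right and rows downward; lengths in m; the calibration is good to about 2 mm. A picture is of the moment at which its call begins: read the wrist's pose just before it. camera_params takes no time and is no camera call.
- ctrl.sign_off(): hands the job in; it is judged then, once.
The state is a dict: "time": time; "joint_pos": joint angles; "joint_velocities": joint speeds; "joint_torque": joint torques, N m; "tool_pos": TCP position; "eef_rot": TCP orientation; "contact_force": force on the tool from outside, world axes, zero at the start; "torque": the same for the moment, N m; "opening": finger opening in m; "gripper_force": force on a finger pad.
Only numpy, scipy, OpenCV 4.12 (cv2) and the standard library are available. Lean on these libraries where they do the work, as an engineer would, in place of code of your own. Each camera call takes 0.05 s, during which the arm holds its last target. There are 200 camera calls.

## Working session

There is one attempt and no reset: what is moved stays moved. The work goes in short steps, Python scripts to look and compute and a tool call to move; the robot and the scene stay as the last step left them, time stands still between calls to the robot, and variables do not carry over. Pictures are saved under pics/ and viewed, at most 10 in all, crops included, and the job is handed in when it is done.

Besides the shell and the picture viewer there is one more tool, called after ">>>" by a JSON object that holds its "name" and its "arguments". apply_moves: Moves the arm, as the interface text tells. Its arguments: {"type":"object","properties":{"moves":{"type":"array"},"claw":{"type":"number"},"newtons":{"type":"number"}},"required":["moves"]}

```bash
mkdir -p pics
python3 - <<'E'
from cell import ctrl
import cv2
s=ctrl.sense();print(s)
for n in("top","side","wrist"):
    cv2.imwrite(f"pics/{n}0.png",ctrl.grab_frame(n)[:,:,::-1]);print(n,ctrl.camera_params(n))
E
```

```text
{'time': 0.0, 'joint_pos': array([ 6.86813394e+01,  2.17385012e+01,  9.93966553e+01, -1.55463769e-03,
        5.89293793e+01, -1.90955450e+00]), 'joint_velocities': array([-0.04718099, -0.01324949,  0.05657825,  0.0969778 , -0.05045661,
       -0.01899252]), 'joint_torque': array([ 3.57881901e-03, -7.63763523e+01, -4.34348631e+01,  6.52929163e-02,
        4.25969751e-02, -8.81593201e-05]), 'tool_pos': array([0.23249744, 0.65982393, 0.21327938]), 'eef_rot': array([[-9.43174510e-01,  3.32297597e-01, -3.87844253e-04],
       [ 3.32297823e-01,  9.43173917e-01, -1.05773899e-03],
       [ 1.43204594e-05, -1.12651225e-03, -9.99999365e-01]]), 'contact_force': array([ 0.23174462, -0.18078376,  0.21603987]), 'torque': array([ 0.01853   , -0.08051624,  0.04167235]), 'gripper_force': 0.0, 'opening': 0.09086475141959399}
top {'intrinsics': array([[582.58433417,   0.        , 319.64373976],
       [  0.        , 582.58433417, 244.66402244],
       [  0.        ,   0.        ,   1.        ]]), 'rvec': array([ 2.0991127 , -2.12804731,  0.21170415]), 'tvec': array([0.05312866, 0.58540855, 1.36668432])}
side {'intrinsics': array([[466.79941734,   0.        , 316.7887151 ],
       [  0.        , 466.79941734, 235.50462919],
       [  0.        ,   0.        ,   1.        ]]), 'rvec': array([ 2.12517584, -0.09937422,  0.06702632]), 'tvec': array([-0.56786327,  0.12174808,  0.95273519])}
wrist {'intrinsics': array([[339.45078728,   0.        , 317.95661592],
       [  0.        , 339.45078728, 242.57255824],
       [  0.        ,   0.        ,   1.        ]]), 'tool_from_camera': array([[-1.04170537e-03, -9.64713671e-01, -2.63299160e-01,
         7.45021780e-02],
       [ 9.99999071e-01, -7.73523680e-04, -1.12220460e-03,
        -2.23252428e-04],
       [ 8.78937984e-04, -2.63300085e-01,  9.64713581e-01,
        -1.71008664e-01],
       [ 0.00000000e+00,  0.00000000e+00,  0.00000000e+00,
         1.00000000e+00]])}
```

View pics/top0.png

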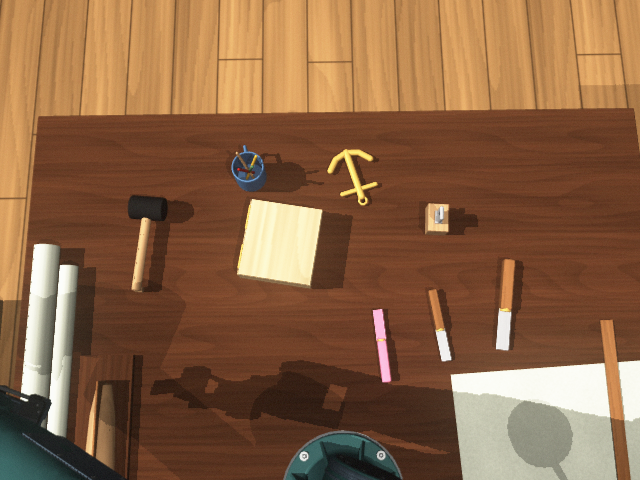

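View pics/side0.png

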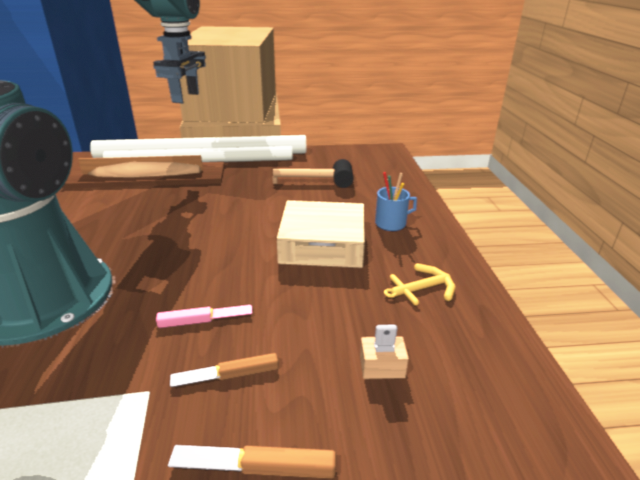

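```bash
cat > h.py <<'E'
import numpy as np,cv2
from cell import ctrl
def cam(n,pose=None):
    p=ctrl.camera_params(n);K=p["intrinsics"]
    if n=="wrist":
        t,R=pose if pose else (lambda s:(s["tool_pos"],s["eef_rot"]))(ctrl.sense())
        T=np.eye(4);T[:3,:3]=R;T[:3,3]=t;T=T@p["tool_from_camera"];return K,T[:3,:3],T[:3,3]
    R=cv2.Rodrigues(p["rvec"])[0].T;return K,R,-R@p["tvec"]
def px(n,uv,z,pose=None):
    K,R,c=cam(n,pose);d=R@np.linalg.inv(K)@np.array([*uv,1.]);return c+d*(z-c[2])/d[2]
def proj(n,P,pose=None):
    K,R,c=cam(n,pose);q=K@(R.T@(np.array(P)-c));return q[:2]/q[2]
def rel(P,yaw_y=None):
    "row (units) to bring TCP to P, with tool y axis along world yaw_y deg (mod 180)"
    s=ctrl.sense();R=s["eef_rot"];sh=R.T@(np.array(P)-s["tool_pos"])/.25
    t=0
    if yaw_y is not None:
        cur=np.degrees(np.arctan2(R[1,1],R[0,1]));t=-((yaw_y-cur+90)%180-90)/360
    return np.round(sh,4),round(t,4)
E
python3 - <<'E'
from h import *
a=cv2.imread("pics/top0.png");b=cv2.imread("pics/side0.png")
L=cv2.resize(a[190:295,230:330],None,fx=4,fy=4,interpolation=2)
M=cv2.resize(a[195:240,415:465],None,fx=6,fy=6,interpolation=2)
N=cv2.resize(a[280:370,420:460],None,fx=4,fy=4,interpolation=2)
S=cv2.resize(b[315:385,350:415],None,fx=3,fy=3,interpolation=2)
o=np.zeros((600,800,3),np.uint8)
for im,x,y in((L,0,0),(M,410,0),(N,410,240),(S,580,290)):
    im=im[:600-y,:800-x];o[y:y+im.shape[0],x:x+im.shape[1]]=im
for x,y in((M,0),):pass
o[270:276,410:800]=o[270:276,410:800]
cv2.imwrite("pics/c1.png",o)
for n in("top","side"):print(cam(n)[2])
E
```

```text
[0.29932612 0.04312951 1.45667277]
[ 0.48698975 -0.79653517  0.61103874]
```

View pics/c1.png

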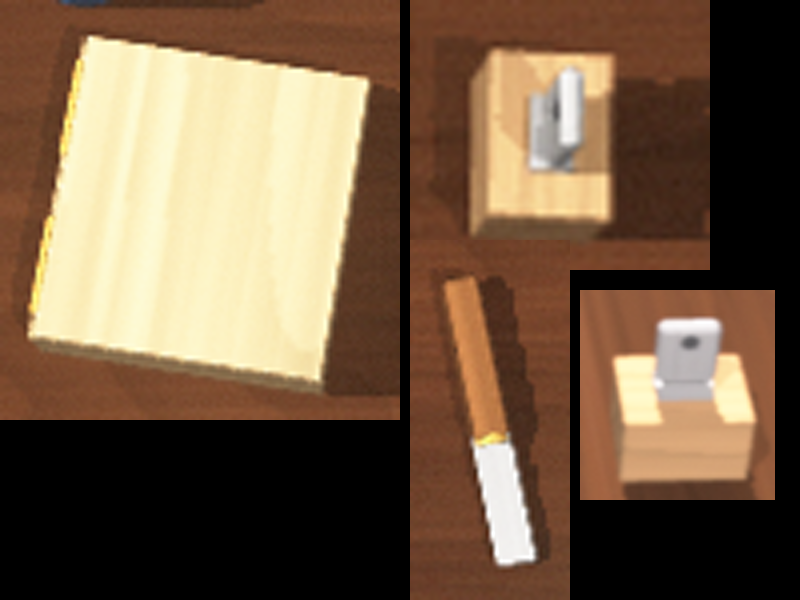

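Run:
```python
from h import *
C=[px("top",p,.068) for p in((252,199),(322.5,210),(311.3,285.5),(237.5,274.5))]
C=np.array(C)[:,:2];print(C.round(4),C.mean(0))
for i in range(4):
    d=C[(i+1)%4]-C[i];print(np.linalg.norm(d),np.degrees(np.arctan2(d[1],d[0])))
k=[px("top",p,.016) for p in((432.5,290),(440,330))]+[px("top",(446.3,360.75),.011)]
k=np.array(k);print(k.round(4));d=k[2]-k[0];print(np.linalg.norm(d[:2]),np.degrees(np.arctan2(d[1],d[0])))
hc=k[0]+.05*d/np.linalg.norm(d);print("hc",hc)
print("key",px("top",(415+161/6,195+105/6),.085), px("side",(350+105/3,315+55/3),.073))
print(rel([hc[0],hc[1],.10],np.degrees(np.arctan2(d[1],d[0]))+90))
```

```text
[[0.702  0.2109]
 [0.6714 0.0369]
 [0.4846 0.0664]
 [0.5138 0.244 ]] [0.59296274 0.13956167]
0.17669621670623203 -99.9837811737296
0.18909730370216674 171.0146635651597
0.17990913862652294 80.68227292018011
0.19115998333656906 -9.95551544360827
[[ 0.4762 -0.2335  0.016 ]
 [ 0.3776 -0.2467  0.016 ]
 [ 0.3036 -0.2589  0.011 ]]
0.17446613255108231 -171.60659055411546
hc [ 0.42672655 -0.24077011  0.01456765]
key [ 0.65641315 -0.25274503  0.085     ] [ 0.65787692 -0.24645085  0.073     ]
(array([-1.9299, -3.1396,  0.4564]), np.float64(-0.0772))
```

>>> {"name": "apply_moves", "arguments": {"moves": [[[-0.945,-0.515,0],-0.0772],[[-0.945,-0.515,0],-0.0772],[[-0.945,-0.515,0],-0.0772],[[-0.945,-0.515,0],-0.0772],[[-0.945,-0.515,0],-0.0772],[[-0.945,-0.515,0],-0.0772],[[-0.945,-0.515,0],-0.0772],[[-0.945,-0.515,0],-0.0772]], "claw": 0.6}}

```text
time: 0.95
tool_pos: [0.4126, 0.4603, 0.2139]
eef_rot: [[-0.989, -0.145, -0.0], [-0.145, 0.989, 0.0], [0.0, 0.0, -1.0]]
contact_force: [-0.3, 0.6, 0.3]
opening: 0.0548
gripper_force: 0.0
```

>>> {"name": "apply_moves", "arguments": {"moves": [[[-0.125,-0.989,0],0],[[-0.125,-0.989,0],0],[[-0.125,-0.989,0],0],[[-0.125,-0.989,0],0],[[-0.125,-0.989,0],0],[[-0.125,-0.989,0],0]]}}

```text
time: 1.55
tool_pos: [0.4802, 0.2174, 0.214]
eef_rot: [[-0.99, -0.143, 0.0], [-0.143, 0.99, -0.0], [-0.0, -0.0, -1.0]]
contact_force: [0.9, 0.0, -0.1]
opening: 0.0545
gripper_force: 0.0
```

>>> {"name": "apply_moves", "arguments": {"moves": [[[0.22,-0.94,0],0],[[0.22,-0.94,0],0],[[0.22,-0.94,0],0],[[0.22,-0.94,0],0],[[0.22,-0.94,0],0],[[0.22,-0.94,0],0],[[0.22,-0.94,0],0]]}}

```text
time: 2.25
tool_pos: [0.4597, -0.0197, 0.214]
eef_rot: [[-0.989, -0.145, 0.0], [-0.145, 0.989, 0.0], [-0.0, 0.0, -1.0]]
contact_force: [0.6, 0.4, -0.1]
opening: 0.0547
gripper_force: 0.0
```

Run:
```python
from h import *
s=ctrl.sense();print(s["time"],s["tool_pos"],s["joint_pos"]);print(rel([.427,-.241,.14],98.4))
```

```text
2.25 [ 0.45971211 -0.01969147  0.21398659] [-5.36434881e+00 -6.93451022e-01  1.26404546e+02  1.90923098e-02
  5.42842271e+01 -1.03711463e+02]
(array([ 0.2578, -0.857 ,  0.2957]), np.float64(-0.0002))
```

>>> {"name": "apply_moves", "arguments": {"moves": [[[0.258,-0.857,0.296],0],[[0.258,-0.857,0.296],0],[[0.258,-0.857,0.296],0],[[0.258,-0.857,0.296],0],[[0.258,-0.857,0.296],0],[[0.258,-0.857,0.296],0],[[0.258,-0.857,0.296],0],[[0.258,-0.857,0.296],0]]}}

```text
time: 3.05
tool_pos: [0.4277, -0.24, 0.1401]
eef_rot: [[-0.989, -0.148, 0.0], [-0.148, 0.989, 0.0], [-0.0, 0.0, -1.0]]
contact_force: [0.2, 0.0, 0.9]
opening: 0.0549
gripper_force: 0.0
```

Run:
```python
from h import *
s=ctrl.sense();print(s["time"],s["tool_pos"],s["joint_pos"])
cv2.imwrite("pics/w1.png",ctrl.grab_frame("wrist")[:,:,::-1])
for P in([.427,-.241,.022],[.4762,-.2335,.022],[.3036,-.2589,.012]):print(proj("wrist",P))
```

```text
3.05 [ 0.42768029 -0.23998559  0.14012165] [-3.20263749e+01  9.22032758e+00  1.25292804e+02  1.26159359e-02
  4.54890472e+01 -1.30534431e+02]
[317.50089083 236.98226742]
[317.72659674 289.5238574 ]
[317.99714173  84.94343035]
```

View pics/w1.png

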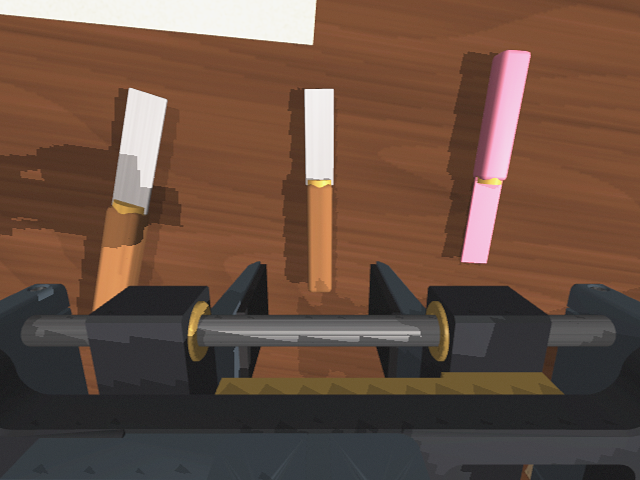

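>>> {"name": "apply_moves", "arguments": {"moves": [[[0,0.002,0.3],0],[[0,0.002,0.45],0],[[0,0.002,0.52],0],[[0,0.002,0.548],0],[[0,0.002,0.548],0]]}}

```text
time: 3.6
tool_pos: [0.427, -0.2403, 0.0029]
eef_rot: [[-0.989, -0.147, -0.001], [-0.147, 0.989, 0.001], [0.001, 0.001, -1.0]]
contact_force: [0.9, 0.1, 0.2]
opening: 0.0547
gripper_force: 0.0
```

>>> {"name": "apply_moves", "arguments": {"moves": [[[0,0,0],0],[[0,0,0],0],[[0,0,0],0],[[0,0,0],0],[[0,0,0],0]], "claw": 0, "newtons": 50}}

```text
time: 4.1
tool_pos: [0.4271, -0.2413, 0.0036]
eef_rot: [[-0.989, -0.146, 0.001], [-0.146, 0.989, -0.0], [-0.001, -0.0, -1.0]]
contact_force: [-1.8, 2.4, 11.8]
opening: 0.0216
gripper_force: 50.0
```

>>> {"name": "apply_moves", "arguments": {"moves": [[[0,0,-0.2],0],[[0,0,-0.4],0],[[0,0,-0.6],0],[[0,0,-0.6],0]]}}

```text
time: 4.5
tool_pos: [0.4297, -0.243, 0.1592]
eef_rot: [[-0.989, -0.146, 0.008], [-0.146, 0.989, -0.005], [-0.007, -0.006, -1.0]]
contact_force: [0.1, 0.3, -2.0]
opening: 0.0219
gripper_force: 50.0
```

Run:
```python
from h import *
s=ctrl.sense();print(s["time"],s["tool_pos"],s["joint_pos"],s["opening"],s["gripper_force"])
cv2.imwrite("pics/w2.png",ctrl.grab_frame("wrist")[:,:,::-1])
```

```text
4.5 [ 0.42972063 -0.24302159  0.15916228] [-3.21942022e+01  7.41069655e+00  1.24798328e+02 -1.50263805e-03
  4.72381922e+01 -1.30570402e+02] 0.021948851038935322 49.999592900276184
```

View pics/w2.png

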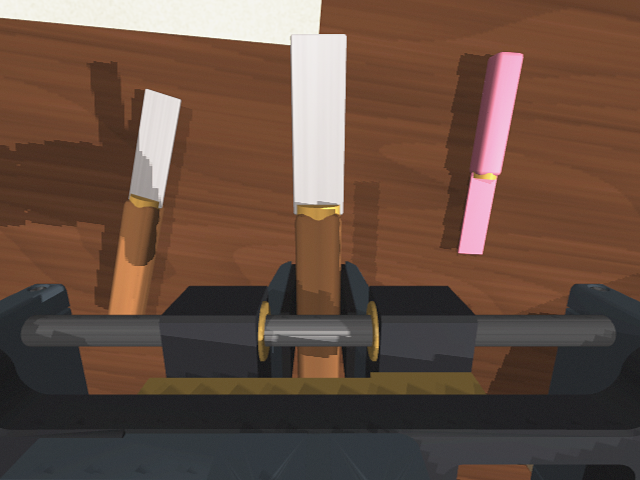

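>>> {"name": "apply_moves", "arguments": {"moves": [[[-0.531,0.376,0],0.3],[[-0.531,0.376,0],0.3],[[-0.531,0.376,0],0.3],[[-0.531,0.376,0],0.3],[[-0.531,0.376,0],0.3],[[-0.531,0.376,0],0.3],[[-0.531,0.376,0],0.3],[[-0.531,0.376,0],0.3],[[-0.531,0.376,0],0.3],[[-0.531,0.376,0],0.3],[[-0.531,0.376,0],0.3],[[-0.531,0.376,0],0.3],[[-0.531,0.376,0],0.3],[[-0.531,0.376,0],0.3],[[-0.531,0.376,0],0.3]]}}

```text
time: 6.05
tool_pos: [0.5438, -0.1287, 0.1519]
eef_rot: [[0.163, 0.987, -0.002], [0.987, -0.163, 0.0], [0.0, -0.002, -1.0]]
contact_force: [-0.1, 0.8, -1.8]
opening: 0.0218
gripper_force: 50.0
```

Run:
```python
from h import *
s=ctrl.sense();print(s["time"],s["tool_pos"],s["joint_pos"],s["eef_rot"])
p=px("wrist",(319,35),0,(np.zeros(3),np.diag([1,-1,-1.])));
# tip in tool frame at tool z=-.0075
p=ctrl.camera_params("wrist");T=p["tool_from_camera"];d=T[:3,:3]@np.linalg.inv(p["intrinsics"])@[319,35,1];c=T[:3,3]
print(c+d*(-.0075-c[2])/d[2])
print(rel([.5473,-.1306,.0465],-9.6))
```

```text
6.05 [ 0.54383283 -0.1286877   0.15192178] [-1.57020037e+01  1.41190339e+01  1.17436887e+02 -1.60946906e-03
  4.85370202e+01 -6.29293817e+00] [[ 1.63463816e-01  9.86548085e-01 -1.56728839e-03]
 [ 9.86549318e-01 -1.63463355e-01  4.18737440e-04]
 [ 1.56910401e-04 -1.61465571e-03 -9.99998684e-01]]
[ 0.12136876  0.00019623 -0.0075    ]
(array([-0.0053,  0.0156,  0.4217]), np.float64(0.0005))
```

>>> {"name": "apply_moves", "arguments": {"moves": [[[-0.005,0.016,0.2],0],[[-0.005,0.016,0.4],0],[[-0.005,0.016,0.422],0],[[-0.005,0.016,0.422],0],[[-0.005,0.016,0.422],0]]}}

```text
time: 6.55
tool_pos: [0.5493, -0.131, 0.0493]
eef_rot: [[0.166, 0.986, 0.002], [0.986, -0.166, -0.001], [-0.0, 0.002, -1.0]]
contact_force: [0.6, -0.5, -1.2]
opening: 0.0217
gripper_force: 50.0
```

Run:
```python
from h import *
s=ctrl.sense();print(s["tool_pos"]);t,R=s["tool_pos"],s["eef_rot"]
a=ctrl.grab_frame("side")[:,:,::-1];b=ctrl.grab_frame("wrist")[:,:,::-1]
o=np.zeros((600,800,3),np.uint8)
o[:600,:480]=cv2.resize(a[170:320,250:370],None,fx=4,fy=4,interpolation=2)
o[:384,480:]=cv2.resize(b[:240,220:420],None,fx=1.6,fy=1.6,interpolation=2)
cv2.imwrite("pics/c2.png",o)
f=lambda p:(np.array(p)-[250,170])*4
for x in(.121,.126):
  P=t+R@[x,0,-.0075];print("tip",P,f(proj("side",P)),(proj("wrist",P)-[220,0])*1.6)
e=np.array([.5783,.0528,.06]);print("edge",[f(proj("side",e+[0.*0,0,dz])) for dz in(0,-.012,.008)],(proj("wrist",e)-[220,0])*1.6)
for u in(-.056,.056):print([f(proj("side",e+u*np.array([.986,-.1668,0])+[0,0,dz])) for dz in(0,-.012)])
```

```text
[ 0.54931319 -0.13103209  0.04933001]
tip [ 0.56939762 -0.01170892  0.05680316] [267.93352421 367.29581671] [156.37946925  57.96990955]
tip [ 0.57022815 -0.00677838  0.05680206] [268.59296779 361.75755536] [156.34997157  36.80223299]
edge [array([272.60350366, 293.69777124]), array([272.38422488, 312.10956113]), array([272.75121401, 281.29523987])] [ 147.57759404 -263.82390878]
[array([170.26767062, 289.11189089]), array([170.6808759 , 307.49725523])]
[array([375.55530234, 298.31125428]), array([374.6959304 , 316.74945635])]
```

View pics/c2.png

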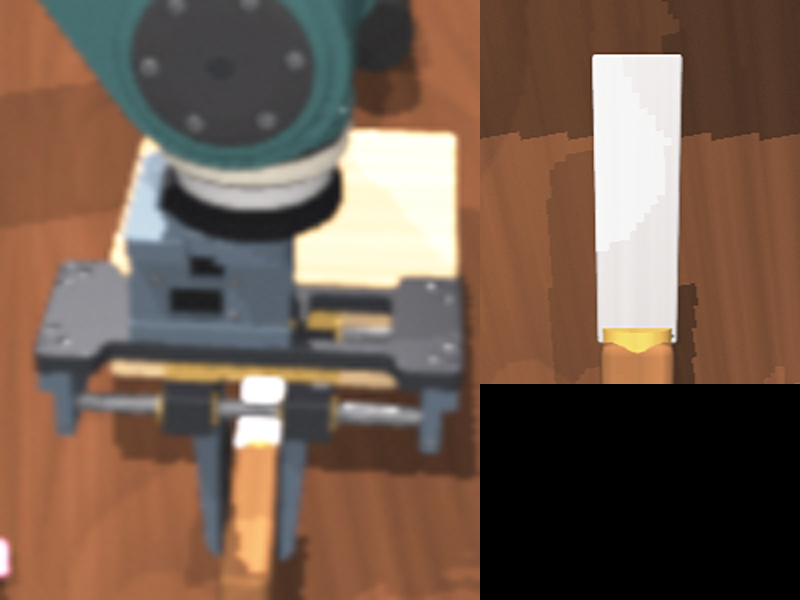

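Run:
```python
from h import *
p=ctrl.camera_params("wrist");T=p["tool_from_camera"];c=T[:3,3]
for u,v in((319,35),(318,207),(318,213)):
  d=T[:3,:3]@np.linalg.inv(p["intrinsics"])@[u,v,1]
  for z in(-.0075,-.002):print(u,v,(c+d*(z-c[2])/d[2]).round(4))
print(rel([.5473,-.1306,.0465],-9.6))
```

```text
319 35 [ 0.1214  0.0002 -0.0075]
319 35 [ 0.123   0.0002 -0.002 ]
318 207 [ 0.0472 -0.0003 -0.0075]
318 207 [ 0.0463 -0.0003 -0.002 ]
318 213 [ 0.0443 -0.0003 -0.0075]
318 213 [ 0.0433 -0.0003 -0.002 ]
(array([ 0.0004, -0.0095,  0.0129]), np.float64(0.0001))
```

>>> {"name": "apply_moves", "arguments": {"moves": [[[0,0,0.004],0],[[0.1,0,0.004],0],[[0.2,0,0.004],0],[[0.24,0,0.004],0],[[0.28,0,0.004],0],[[0.32,0,0.004],0],[[0.32,0,0.004],0],[[0.32,0,0.004],0]]}}

```text
time: 7.45
tool_pos: [0.5616, -0.052, 0.0465]
eef_rot: [[0.167, 0.986, 0.0], [0.986, -0.167, -0.0], [-0.0, 0.0, -1.0]]
contact_force: [-0.0, -0.0, -1.1]
opening: 0.0214
gripper_force: 50.0
```

Run:
```python
from h import *
s=ctrl.sense();print(s["tool_pos"],s["contact_force"],s["torque"]);t,R=s["tool_pos"],s["eef_rot"]
a=ctrl.grab_frame("side")[:,:,::-1];b=ctrl.grab_frame("wrist")[:,:,::-1]
o=np.zeros((600,800,3),np.uint8)
o[:600,:480]=cv2.resize(a[170:320,250:370],None,fx=4,fy=4,interpolation=2)
o[:384,480:]=cv2.resize(b[:240,220:420],None,fx=1.6,fy=1.6,interpolation=2)
cv2.imwrite("pics/c3.png",o)
e=np.array([.5783,.0528,.06]);print((proj("wrist",e+[0,0,.008])-[220,0])*1.6)
```

```text
[ 0.56158061 -0.0520251   0.04650076] [-0.0495617  -0.03508926 -1.12528098] [-0.06364119  0.07834428  0.0411675 ]
[153.59573172 105.20836503]
```

View pics/c3.png

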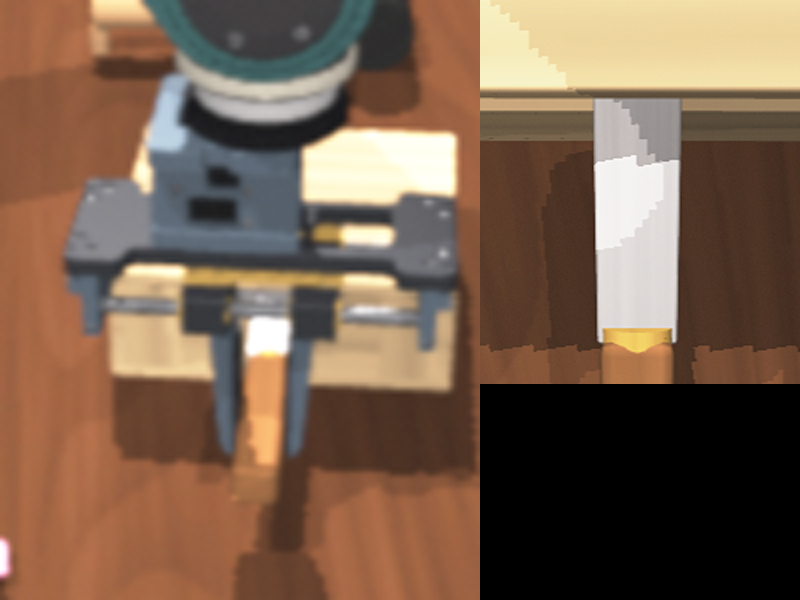

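>>> {"name": "apply_moves", "arguments": {"moves": [[[0.04,0,0],0],[[0.08,0,0],0],[[0.08,0,0],0],[[0.08,0,0],0]]}}

```text
time: 7.95
tool_pos: [0.5649, -0.0317, 0.0464]
eef_rot: [[0.166, 0.986, -0.0], [0.986, -0.166, -0.0], [-0.0, -0.0, -1.0]]
contact_force: [0.6, -0.4, -1.4]
opening: 0.0218
gripper_force: 50.0
```

>>> {"name": "apply_moves", "arguments": {"moves": [[[0,0,-0.02],0],[[0.003,0,-0.077],0],[[0.012,0,-0.135],0],[[0.028,0,-0.192],0],[[0.049,0,-0.247],0],[[0.076,0,-0.3],0],[[0.108,0,-0.35],0],[[0.145,0,-0.395],0],[[0.145,0,-0.395],0],[[0.145,0,-0.395],0]]}}

```text
time: 8.95
tool_pos: [0.571, 0.004, 0.1452]
eef_rot: [[0.166, 0.986, 0.0], [0.986, -0.166, -0.0], [0.0, 0.0, -1.0]]
contact_force: [0.3, -0.9, -1.1]
opening: 0.0217
gripper_force: 50.0
```

Run:
```python
from h import *
s=ctrl.sense();print(s["tool_pos"],s["contact_force"],s["torque"])
a=ctrl.grab_frame("side")[:,:,::-1];b=ctrl.grab_frame("wrist")[:,:,::-1]
o=np.zeros((600,800,3),np.uint8)
o[:600,:480]=cv2.resize(a[130:280,250:370],None,fx=4,fy=4,interpolation=2)
o[:240,480:]=cv2.resize(b,(320,240))
cv2.imwrite("pics/c4.png",o)
```

```text
[0.57097617 0.00395965 0.14519805] [ 0.28248749 -0.9409743  -1.08645557] [-0.20174068  0.03759019 -0.06638721]
```

View pics/c4.png

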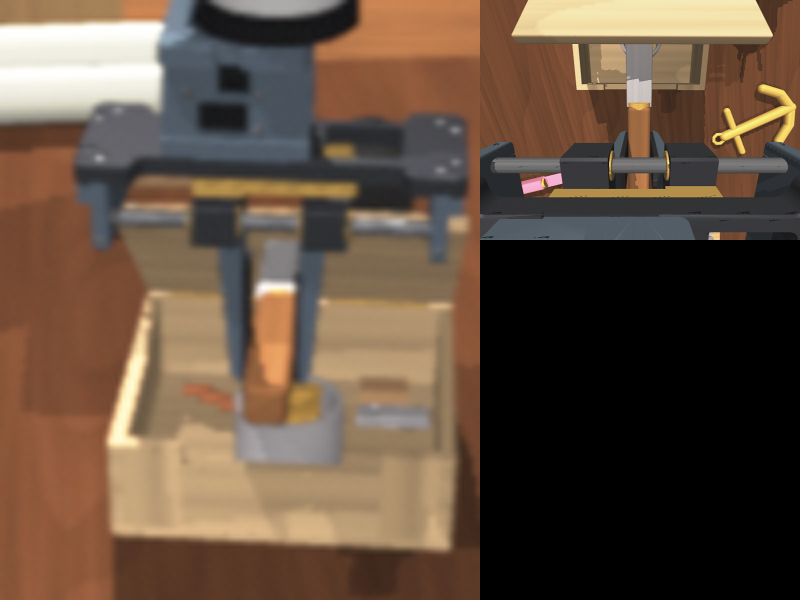

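>>> {"name": "apply_moves", "arguments": {"moves": [[[0.042,0,-0.042],0],[[0.087,0,-0.079],0],[[0.137,0,-0.111],0],[[0.19,0,-0.138],0],[[0.245,0,-0.159],0],[[0.302,0,-0.175],0],[[0.36,0,-0.184],0],[[0.419,0,-0.187],0],[[0.478,0,-0.184],0],[[0.536,0,-0.175],0],[[0.593,0,-0.165],0],[[0.64,0,-0.155],0],[[0.64,0,-0.155],0],[[0.64,0,-0.155],0]]}}

```text
time: 10.45
tool_pos: [0.5976, 0.1614, 0.1837]
eef_rot: [[0.167, 0.986, -0.0], [0.986, -0.167, -0.0], [-0.0, -0.0, -1.0]]
contact_force: [-0.0, -0.6, -1.4]
opening: 0.0216
gripper_force: 50.0
```

Run:
```python
from h import *
s=ctrl.sense();print(s["tool_pos"],s["contact_force"],s["torque"])
a=ctrl.grab_frame("side")[:,:,::-1]
o=cv2.resize(a[90:290,220:400],None,fx=3,fy=3,interpolation=2)
t=ctrl.grab_frame("top")[:,:,::-1];o=np.hstack([o,np.zeros((600,260,3),np.uint8)]);o[:400,540:]=cv2.resize(t[150:350,200:330],None,fx=2,fy=2)
cv2.imwrite("pics/c5.png",o)
```

```text
[0.59755099 0.16144164 0.18367498] [-0.00591524 -0.6458247  -1.41661614] [-0.2076179   0.10700572 -0.01368356]
```

View pics/c5.png

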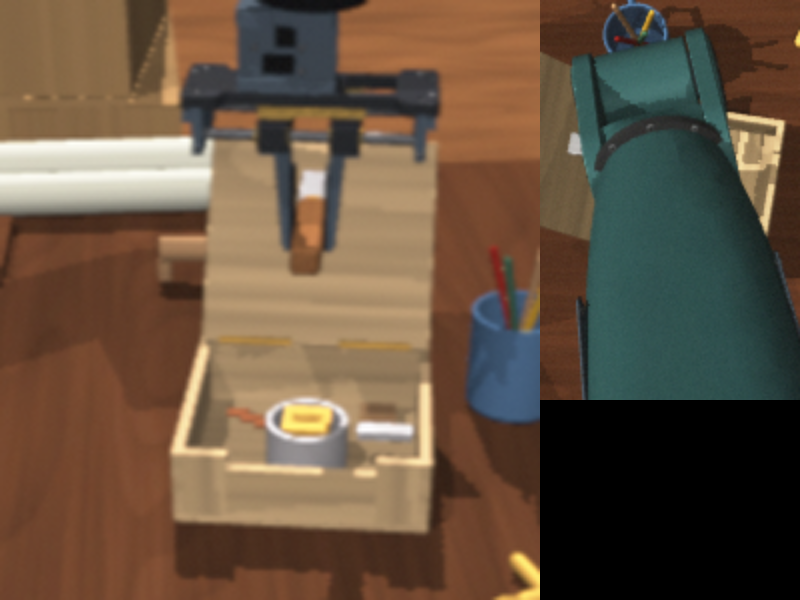

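>>> {"name": "apply_moves", "arguments": {"moves": [[[-0.15,0,0],0],[[-0.35,0,0],0],[[-0.55,0,0],0],[[-0.75,0,0],0],[[-1.0,0,0],0],[[-1.0,0,0],0],[[-1.0,0,0],0]]}}

```text
time: 11.25
tool_pos: [0.5555, -0.0871, 0.1842]
eef_rot: [[0.17, 0.985, 0.0], [0.985, -0.17, -0.0], [-0.0, 0.0, -1.0]]
contact_force: [0.2, 0.1, -1.2]
opening: 0.0217
gripper_force: 50.0
```

>>> {"name": "apply_moves", "arguments": {"moves": [[[-0.2,-0.112,0.1],0],[[-0.2,-0.112,0.3],0],[[-0.2,-0.112,0.5],0],[[-0.2,-0.112,0.62],0],[[-0.2,-0.112,0.66],0],[[-0.2,-0.112,0.68],0],[[-0.2,-0.112,0.68],0],[[-0.2,-0.112,0.68],0]]}}

```text
time: 12.05
tool_pos: [0.5213, -0.1298, 0.0156]
eef_rot: [[0.167, 0.986, 0.002], [0.986, -0.167, -0.001], [-0.0, 0.002, -1.0]]
contact_force: [0.2, 0.4, -0.8]
opening: 0.0216
gripper_force: 50.0
```

>>> {"name": "apply_moves", "arguments": {"moves": [[[0,0,0.015],0],[[0,0,0.03],0],[[0,0,0.04],0],[[0,0,0.04],0],[[0,0,0.04],0]]}}

```text
time: 12.55
tool_pos: [0.5199, -0.1298, 0.0039]
eef_rot: [[0.167, 0.986, -0.0], [0.986, -0.167, 0.0], [0.0, -0.0, -1.0]]
contact_force: [0.3, 0.4, -1.3]
opening: 0.0216
gripper_force: 50.0
```

>>> {"name": "apply_moves", "arguments": {"moves": [[[0,0,0],0],[[0,0,0],0],[[0,0,0],0],[[0,0,0],0],[[0,0,-0.1],0],[[0,0,-0.3],0],[[0,0,-0.5],0],[[0,0,-0.7],0],[[0,0,-0.7],0]], "claw": 0.5}}

```text
time: 13.45
tool_pos: [0.5232, -0.1307, 0.1855]
eef_rot: [[0.167, 0.986, 0.009], [0.986, -0.167, -0.003], [-0.001, 0.01, -1.0]]
contact_force: [0.1, -0.3, -1.5]
opening: 0.0454
gripper_force: 0.0
```

Run:
```python
from h import *
s=ctrl.sense();print(s["tool_pos"],s["time"])
cv2.imwrite("pics/w6.png",ctrl.grab_frame("wrist")[:,:,::-1])
print("keyway side",px("side",(322.3,229.3),.05))
h=np.array([.6077,.2263]);u=np.array([.1668,.986]);print("nominal",h-.101*u)
# camera centre must look at lock: place cam so lock at image (318,150): 
print(rel([.595-.03,.03+.0,.22],-9.6), rel([.62,-.25,.22],90))
K=np.array([.59,.127,.05]);print(proj("wrist",K))
```

```text
[ 0.52323569 -0.13067514  0.18549691] 13.45
keyway side [0.59567295 0.12772115 0.05      ]
nominal [0.5908532 0.126714 ]
(array([ 0.6608,  0.0642, -0.1504]), np.float64(-0.0001)) (array([-0.4066,  0.4683, -0.1471]), np.float64(0.2233))
[ 351.04376091 -128.28520876]
```

>>> {"name": "apply_moves", "arguments": {"moves": [[[0.866,0.105,0.14],0],[[0.866,0.105,0.14],0],[[0.866,0.105,0.14],0],[[0.866,0.105,0.14],0],[[0.866,0.105,0.14],0],[[0.866,0.105,0.14],0],[[0.866,0.105,0.14],0],[[0.866,0.105,0.14],0]]}}

```text
time: 14.3
tool_pos: [0.5815, 0.0784, 0.1434]
eef_rot: [[0.168, 0.986, -0.001], [0.986, -0.168, -0.0], [-0.0, -0.001, -1.0]]
contact_force: [-0.3, 0.5, -0.1]
opening: 0.0455
gripper_force: 0.0
```

```bash
cat > lock.py <<'E'
from h import *
import json
s=ctrl.sense();print(s["tool_pos"],s["time"],s["joint_pos"][5])
im=ctrl.grab_frame("wrist")[:,:,::-1];cv2.imwrite("pics/w7.png",im)
json.dump([s["tool_pos"].tolist(),s["eef_rot"].tolist()],open("pose7.json","w"))
print(proj("wrist",[.593,.127,.05]))
hsv=cv2.cvtColor(im,cv2.COLOR_BGR2HSV)
m=((hsv[...,0]>15)&(hsv[...,0]<32)&(hsv[...,1]>140)&(hsv[...,2]>90)).astype(np.uint8)
m[260:]=0
n,l,st,c=cv2.connectedComponentsWithStats(m)
for i in np.argsort(-st[1:,4])[:4]+1:
    print(st[i],c[i],cv2.minAreaRect(np.argwhere(l==i)[:,::-1].astype(np.float32)))
E
python3 lock.py
```

```text
[0.58145505 0.07844397 0.14344096] 14.3 15.076072993328617
[322.40662804 182.07279198]
[ 202   18   92   11 1005] [247.81492537  22.9761194 ] ((247.5, 23.0), (10.0, 91.0), 90.0)
[ 356   18   92   11 1005] [401.18507463  22.9761194 ] ((401.5, 23.0), (10.0, 91.0), 90.0)
[306 170  41  15 388] [324.40463918 175.67783505] ((325.9854736328125, 176.55224609375), (40.30183410644531, 13.889927864074707), 1.5074357986450195)
[300 155  48   4  56] [322.83928571 155.25      ] ((323.4999694824219, 156.49998474121094), (46.99999237060547, 2.999999523162842), 0.0)
```

>>> {"name": "apply_moves", "arguments": {"moves": [[[-0.59,0.344,-0.24],-0.2767],[[-0.59,0.344,-0.24],-0.2767],[[-0.59,0.344,-0.24],-0.2767],[[-0.59,0.344,-0.24],-0.2767],[[-0.59,0.344,-0.24],-0.2767],[[-0.59,0.344,-0.24],-0.2767],[[-0.59,0.344,-0.24],-0.2767],[[-0.59,0.344,-0.24],-0.2767],[[-0.59,0.344,-0.24],-0.2767],[[-0.59,0.344,-0.24],-0.2767],[[-0.59,0.344,-0.24],-0.2767],[[-0.59,0.344,-0.24],-0.2767],[[-0.59,0.344,-0.24],-0.2767],[[-0.59,0.344,-0.24],-0.2767]]}}

```text
time: 15.75
tool_pos: [0.6419, -0.0811, 0.204]
eef_rot: [[-1.0, 0.004, 0.0], [0.004, 1.0, -0.0], [-0.0, -0.0, -1.0]]
contact_force: [-0.1, -0.2, -0.3]
opening: 0.0454
gripper_force: 0.0
```

Run:
```python
from h import *
print(rel([.715,-.25,.19],90))
```

```text
(array([-0.2952, -0.6743,  0.056 ]), np.float64(-0.0006))
```

>>> {"name": "apply_moves", "arguments": {"moves": [[[-0.295,-0.674,0.056],0],[[-0.295,-0.674,0.056],0],[[-0.295,-0.674,0.056],0],[[-0.295,-0.674,0.056],0],[[-0.295,-0.674,0.056],0],[[-0.295,-0.674,0.056],0],[[-0.295,-0.674,0.056],0]]}}

```text
time: 16.45
tool_pos: [0.7155, -0.2483, 0.1899]
eef_rot: [[-1.0, 0.001, -0.0], [0.001, 1.0, 0.0], [0.0, 0.0, -1.0]]
contact_force: [-0.2, 0.3, 0.5]
opening: 0.0456
gripper_force: 0.0
```

Run:
```python
from h import *
import json
s=ctrl.sense();print(s["tool_pos"],s["time"])
im=ctrl.grab_frame("wrist")[:,:,::-1];cv2.imwrite("pics/w8.png",im);json.dump([s["tool_pos"].tolist(),s["eef_rot"].tolist()],open("pose8.json","w"))
k=proj("wrist",[.657,-.25,.08]);print(k)
a=cv2.imread("pics/w7.png");b=cv2.imread("pics/w6.png")
o=np.zeros((600,800,3),np.uint8)
o[:420,:420]=cv2.resize(a[140:210,290:360],None,fx=6,fy=6,interpolation=2)   # lock: /6+(290,140)
x0,y0=int(k[0])-63,max(0,int(k[1])-70);print("keycrop",x0,y0)
c=im[y0:y0+140,x0:x0+126];c=cv2.resize(c,None,fx=3,fy=3,interpolation=2);o[:c.shape[0],420:420+c.shape[1]]=c
o[420:600,:240]=cv2.resize(b,(240,180))
cv2.imwrite("pics/c6.png",o)
```

```text
[ 0.71545199 -0.24827138  0.18989091] 16.45
[315.93686105 170.56132049]
keycrop 252 100
```

View pics/c6.png

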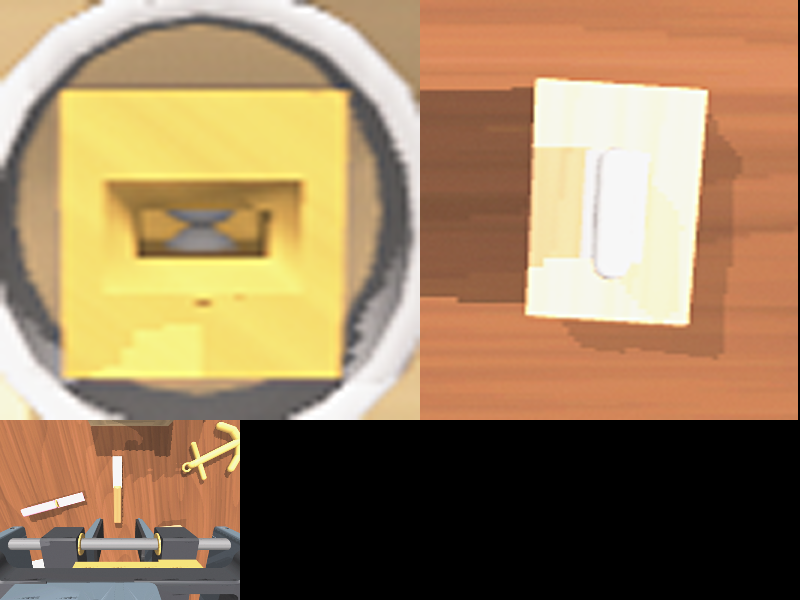

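Run:
```python
from h import *
import json
q=lambda f:tuple(np.array(a) for a in json.load(open(f)))
P7,P8=q("pose7.json"),q("pose8.json")
print("lock",px("wrist",(324,179.2),.05,P7),"hinge mid",px("wrist",(324.5,23),.06,P7))
for c in((535,80),(707,90),(690,325),(527,315)):print(px("wrist",(252+(c[0]-420)/3,100+c[1]/3),.045,P8))
k=px("wrist",(315.7,171),.093,P8);print("key",k)
print(rel([k[0],k[1],.14],87))
```

```text
lock [0.59446911 0.12989294 0.05      ] hinge mid [0.61148289 0.23102473 0.06      ]
[ 0.62089338 -0.27286845  0.045     ]
[ 0.62379805 -0.22221182  0.045     ]
[ 0.69369168 -0.22607165  0.045     ]
[ 0.69043967 -0.27699933  0.045     ]
key [ 0.65650262 -0.25028764  0.093     ]
(array([ 0.236 , -0.0091,  0.2002]), np.float64(0.0083))
```

>>> {"name": "apply_moves", "arguments": {"moves": [[[0.236,-0.009,0.1],0.0085],[[0.236,-0.009,0.2],0.0085],[[0.236,-0.009,0.2],0.0085],[[0.236,-0.009,0.2],0.0085],[[0.236,-0.009,0.2],0.0085],[[0.236,-0.009,0.2],0.0085]]}}

```text
time: 17.1
tool_pos: [0.6584, -0.2513, 0.1415]
eef_rot: [[-0.999, 0.053, 0.002], [0.053, 0.999, -0.001], [-0.002, -0.001, -1.0]]
contact_force: [-0.1, 0.7, 0.3]
opening: 0.0457
gripper_force: 0.0
```

Run:
```python
from h import *
s=ctrl.sense();print(s["tool_pos"]);print(rel([.6567,-.2500,.057],86.8))
im=ctrl.grab_frame("wrist")[:,:,::-1];cv2.imwrite("pics/w9.png",im)
g=cv2.cvtColor(im,cv2.COLOR_BGR2HSV)
print([proj("wrist",[.6567+a,-.25,.093]).round(1) for a in(-.017,0)])
```

```text
[ 0.65844164 -0.2512962   0.14150604]
(array([0.008 , 0.0051, 0.338 ]), np.float64(0.0005))
[array([319. , 237.1]), array([320.4, 261.3])]
```

>>> {"name": "apply_moves", "arguments": {"moves": [[[0.006,0.004,0.15],0],[[0.006,0.004,0.25],0],[[0.006,0.004,0.31],0],[[0.006,0.004,0.338],0],[[0.006,0.004,0.338],0],[[0.006,0.004,0.338],0]]}}

```text
time: 17.75
tool_pos: [0.6562, -0.2504, 0.0566]
eef_rot: [[-0.999, 0.053, 0.001], [0.053, 0.999, -0.001], [-0.001, -0.0, -1.0]]
contact_force: [0.7, 0.5, 0.3]
opening: 0.0456
gripper_force: 0.0
```

>>> {"name": "apply_moves", "arguments": {"moves": [[[0,0,0],0],[[0,0,0],0],[[0,0,0],0],[[0,0,0],0],[[0,0,0],0]], "claw": 0, "newtons": 10}}

```text
time: 18.25
tool_pos: [0.6555, -0.2501, 0.0556]
eef_rot: [[-0.999, 0.054, 0.0], [0.054, 0.999, -0.0], [-0.0, -0.0, -1.0]]
contact_force: [-0.7, 0.0, 1.6]
opening: 0.01
gripper_force: 10.0
```

Run:
```python
from h import *
s=ctrl.sense();print(s["tool_pos"],s["contact_force"],s["torque"],s["opening"],s["eef_rot"])
```

```text
[ 0.65546517 -0.25014137  0.05558393] [-0.69886099  0.04494003  1.62607545] [0.11739519 0.12451651 0.03904922] 0.00996281233176047 [[-9.98566434e-01  5.35262918e-02  1.17205714e-04]
 [ 5.35262882e-02  9.98566440e-01 -3.38629798e-05]
 [-1.18850252e-04 -2.75408482e-05 -9.99999993e-01]]
```

>>> {"name": "apply_moves", "arguments": {"moves": [[[0,0,0],0],[[0,0,0],0],[[0,0,-0.05],0],[[0,0,-0.1],0],[[0,0,-0.15],0],[[0,0,-0.25],0],[[0,0,-0.4],0],[[0,0,-0.5],0],[[0,0,-0.5],0],[[0,0,-0.5],0]], "newtons": 60}}

```text
time: 19.25
tool_pos: [0.6555, -0.2502, 0.1813]
eef_rot: [[-0.999, 0.054, 0.001], [0.054, 0.999, -0.001], [-0.001, -0.0, -1.0]]
contact_force: [-0.2, -0.5, -1.4]
opening: 0.0097
gripper_force: 60.0
```

Run:
```python
from h import *
s=ctrl.sense();print(s["tool_pos"],s["contact_force"],s["opening"],s["gripper_force"])
im=ctrl.grab_frame("wrist")[:,:,::-1];cv2.imwrite("pics/w10.png",im)
print("grip bow top-centre expected",[proj("wrist",s["tool_pos"]+s["eef_rot"]@np.array([x,0,-.0174-.02])) for x in(0,.017)])
print(rel([.5945,.1299,.176],80.33))
```

```text
[ 0.65550295 -0.25020648  0.18132532] [-0.22622351 -0.47488037 -1.41121732] 0.009731071359026663 59.99967813491821
grip bow top-centre expected [array([318.33068358, 329.01844191]), array([318.30214538, 292.76608456])]
(array([0.3228, 1.5044, 0.0169]), np.float64(0.0183))
```

>>> {"name": "apply_moves", "arguments": {"moves": [[[0.161,0.752,0],0.0183],[[0.161,0.752,0],0.0183],[[0.161,0.752,0],0.0183],[[0.161,0.752,0],0.0183],[[0.161,0.752,0],0.0183],[[0.161,0.752,0],0.0183]]}}

```text
time: 19.9
tool_pos: [0.6247, -0.0595, 0.1794]
eef_rot: [[-0.986, 0.166, -0.002], [0.166, 0.986, 0.0], [0.002, -0.0, -1.0]]
contact_force: [0.3, -1.2, -1.1]
opening: 0.0096
gripper_force: 60.0
```

Run:
```python
from h import *
s=ctrl.sense();print(s["tool_pos"]);print(rel([.5945,.1299,.16],80.33))
b=cv2.imread("pics/w10.png");t,R=s["tool_pos"],s["eef_rot"]
for n,p in dict(bowtop=(.017,0,-.0374),bowbot=(.017,0,.0006),colt=(.016,0,.0056),colb=(.016,0,.0106),bl=(.008,0,.0106),tip=(.008,0,.0396),tip2=(.0065,0,.0426)).items():print(n,proj("wrist",t+R@np.array(p),(t,R)).round(1))
for v in range(225,300,3):print(v,b[v,318].tolist(),end=" ")
```

```text
[ 0.62465211 -0.05949927  0.17942199]
(array([0.2446, 0.7271, 0.078 ]), np.float64(0.0003))
bowtop [318.8 290.5]
bowbot [318.7 262. ]
colt [318.7 260.8]
colb [318.7 258. ]
bl [318.7 271.5]
tip [318.6 256.1]
tip2 [318.6 256.9]
225 [127, 177, 226] 228 [128, 176, 222] 231 [126, 176, 222] 234 [96, 131, 168] 237 [88, 119, 152] 240 [89, 119, 154] 243 [152, 215, 248] 246 [216, 246, 247] 249 [215, 246, 247] 252 [213, 246, 247] 255 [214, 246, 247] 258 [186, 230, 251] 261 [155, 158, 161] 264 [235, 237, 241] 267 [151, 153, 159] 270 [155, 156, 162] 273 [155, 157, 163] 276 [158, 160, 166] 279 [159, 160, 168] 282 [160, 162, 168] 285 [138, 140, 145] 288 [138, 141, 146] 291 [148, 149, 157] 294 [174, 176, 182] 297 [182, 184, 191]
```

>>> {"name": "apply_moves", "arguments": {"moves": [[[0.25,0.7225,0],0],[[0.25,0.7225,0],0],[[0.25,0.7225,0],0],[[0.25,0.7225,0],0],[[0.25,0.7225,0.15],0],[[0.25,0.7225,0.28],0],[[0.25,0.7225,0.28],0],[[0.25,0.7225,0.28],0],[[0.25,0.7225,0.28],0]]}}

```text
time: 20.8
tool_pos: [0.5952, 0.1277, 0.1119]
eef_rot: [[-0.986, 0.169, 0.002], [0.169, 0.986, 0.0], [-0.002, 0.001, -1.0]]
contact_force: [0.4, 0.1, -0.5]
opening: 0.0097
gripper_force: 60.0
```

Run:
```python
from h import *
s=ctrl.sense();print(s["tool_pos"],s["contact_force"],s["torque"]);print(rel([.593,.129,.09],80.33))
im=ctrl.grab_frame("wrist")[:,:,::-1];cv2.imwrite("pics/w11.png",im)
t,R=s["tool_pos"],s["eef_rot"]
# plug face corners seen by wrist? lock face predicted centre/corners
u=np.array([.986,-.168,0]);w=np.array([.168,.986,0]);L=np.array([.5945,.1299,.05])
for a,b in((-.018,-.018),(-.018,.018)):print(proj("wrist",L+a*u+b*w).round(1))
hsv=cv2.cvtColor(im,cv2.COLOR_BGR2HSV)
m=((hsv[...,0]>15)&(hsv[...,0]<32)&(hsv[...,1]>130)&(hsv[...,2]>80)).astype(np.uint8)
m[330:]=0
n,l,st,c=cv2.connectedComponentsWithStats(m)
for i in np.argsort(-st[1:,4])[:4]+1:print(st[i],c[i].round(1))
```

```text
[0.59519399 0.1277307  0.11193833] [ 0.40278068  0.07554365 -0.47633809] [0.00601955 0.02784069 0.02426078]
(array([0.0097, 0.0035, 0.0877]), np.float64(-0.0001))
[295.6 231.4]
[346.7 231.3]
[ 295  220   52   45 1196] [322.4 238.8]
[468 139  22  94 970] [478.6 184.7]
[458 287  13  28 259] [464.1 300.7]
[ 30 193  19  26 257] [ 40.3 206.7]
```

Run:
```python
import cv2
b=cv2.imread("pics/w11.png");h=cv2.cvtColor(b,cv2.COLOR_BGR2HSV)
for u in (300,321,341):print(u,[(v,b[v,u].tolist()) for v in range(206,272,3)])
a=cv2.imread("pics/w7.png");print([(v,a[v,303].tolist()) for v in range(146,212,3)])
```

```text
300 [(206, [139, 189, 222]), (209, [113, 113, 119]), (212, [116, 119, 122]), (215, [112, 113, 118]), (218, [248, 249, 249]), (221, [241, 242, 244]), (224, [88, 117, 139]), (227, [55, 105, 137]), (230, [59, 113, 150]), (233, [122, 235, 247]), (236, [124, 236, 247]), (239, [121, 235, 247]), (242, [121, 235, 247]), (245, [119, 233, 247]), (248, [124, 236, 247]), (251, [123, 236, 247]), (254, [123, 236, 247]), (257, [122, 235, 247]), (260, [122, 242, 254]), (263, [69, 63, 54]), (266, [71, 67, 60]), (269, [73, 68, 62])]
321 [(206, [131, 132, 136]), (209, [134, 134, 140]), (212, [251, 252, 253]), (215, [239, 240, 243]), (218, [113, 143, 169]), (221, [48, 93, 120]), (224, [55, 107, 139]), (227, [64, 124, 162]), (230, [57, 105, 140]), (233, [120, 234, 247]), (236, [122, 235, 247]), (239, [104, 213, 244]), (242, [82, 165, 217]), (245, [68, 140, 183]), (248, [107, 134, 160]), (251, [116, 127, 137]), (254, [68, 96, 116]), (257, [45, 91, 119]), (260, [120, 126, 134]), (263, [123, 124, 131]), (266, [129, 130, 134]), (269, [97, 100, 104])]
341 [(206, [128, 172, 207]), (209, [97, 100, 103]), (212, 
[... 289 characters left out ...]
233, 247]), (251, [121, 234, 247]), (254, [119, 230, 247]), (257, [121, 235, 247]), (260, [123, 236, 247]), (263, [94, 160, 209]), (266, [80, 74, 66]), (269, [82, 76, 68])]
[(146, [227, 229, 234]), (149, [117, 118, 122]), (152, [103, 131, 157]), (155, [109, 223, 252]), (158, [117, 228, 247]), (161, [120, 231, 247]), (164, [113, 223, 246]), (167, [114, 224, 246]), (170, [114, 226, 246]), (173, [118, 229, 247]), (176, [115, 225, 246]), (179, [112, 223, 246]), (182, [113, 224, 246]), (185, [114, 226, 246]), (188, [117, 226, 247]), (191, [113, 225, 246]), (194, [110, 223, 246]), (197, [113, 226, 246]), (200, [109, 219, 245]), (203, [98, 107, 123]), (206, [134, 135, 141]), (209, [247, 247, 248])]
```

>>> {"name": "apply_moves", "arguments": {"moves": [[[0.0085,0.008,0],0],[[0.0085,0.008,0.03],0],[[0.0085,0.008,0.06],0],[[0.0085,0.008,0.06],0],[[0.0085,0.008,0.06],0],[[0.0085,0.008,0.06],0]]}}

```text
time: 21.45
tool_pos: [0.5923, 0.1306, 0.0955]
eef_rot: [[-0.986, 0.168, -0.0], [0.168, 0.986, -0.0], [0.0, -0.0, -1.0]]
contact_force: [0.5, -0.2, -1.0]
opening: 0.0097
gripper_force: 60.0
```

Run:
```python
from h import *
s=ctrl.sense();print(s["tool_pos"],s["contact_force"]);print(rel([.5935,.1301,.09],80.33))
```

```text
[0.59228585 0.13061467 0.09545423] [ 0.51574839 -0.21874345 -1.02668303]
(array([-0.0051, -0.0012,  0.0218]), np.float64(0.0))
```

>>> {"name": "apply_moves", "arguments": {"moves": [[[-0.005,-0.001,0],0],[[-0.005,-0.001,0.015],0],[[-0.005,-0.001,0.03],0],[[-0.005,-0.001,0.04],0],[[-0.005,-0.001,0.04],0],[[-0.005,-0.001,0.04],0]]}}

```text
time: 22.05
tool_pos: [0.5934, 0.1302, 0.0853]
eef_rot: [[-0.986, 0.168, -0.0], [0.168, 0.986, -0.0], [0.0, -0.0, -1.0]]
contact_force: [0.1, 0.7, -1.7]
opening: 0.0095
gripper_force: 60.0
```

>>> {"name": "apply_moves", "arguments": {"moves": [[[0,0,0.01],0.004],[[0,0,0.015],-0.004],[[0,0,0.02],0.004],[[0,0,0.025],-0.004],[[0,0,0.03],0.004],[[0,0,0.035],-0.004],[[0,0,0.04],0.004],[[0,0,0.04],0]]}}

```text
time: 22.85
tool_pos: [0.593, 0.1294, 0.075]
eef_rot: [[-0.985, 0.17, -0.001], [0.17, 0.985, -0.001], [0.001, -0.001, -1.0]]
contact_force: [0.1, -8.2, -3.8]
opening: 0.0096
gripper_force: 60.0
```

>>> {"name": "apply_moves", "arguments": {"moves": [[[0,-0.003,0.005],0.003],[[0,-0.003,0.01],-0.003],[[0,-0.003,0.015],0.003],[[0,-0.003,0.02],-0.003],[[0,-0.003,0.025],0.003],[[0,-0.003,0.03],-0.003],[[0,-0.003,0.03],0]]}}

```text
time: 23.55
tool_pos: [0.5933, 0.1296, 0.0679]
eef_rot: [[-0.986, 0.169, -0.0], [0.169, 0.986, 0.0], [0.0, 0.0, -1.0]]
contact_force: [-1.2, 2.1, 2.2]
opening: 0.0094
gripper_force: 60.0
```

>>> {"name": "apply_moves", "arguments": {"moves": [[[0,0,0.006],0.003],[[0,0,0.012],-0.003],[[0,0,0.018],0.003],[[0,0,0.024],-0.003],[[0,0,0.028],0.003],[[0,0,0.032],-0.003],[[0,0,0.034],0],[[0,0,0.034],0]]}}

```text
time: 24.35
tool_pos: [0.5936, 0.1296, 0.0604]
eef_rot: [[-0.985, 0.171, 0.0], [0.171, 0.985, 0.0], [-0.0, 0.0, -1.0]]
contact_force: [-7.5, -0.5, 17.2]
opening: 0.0096
gripper_force: 60.0
```

>>> {"name": "apply_moves", "arguments": {"moves": [[[0.002,0,0.002],0.003],[[0.002,0,0.002],-0.003],[[0.002,0,0.002],0.003],[[0.002,0,0.002],0],[[0.002,0,0.002],0]]}}

```text
time: 24.85
tool_pos: [0.5935, 0.1296, 0.0604]
eef_rot: [[-0.985, 0.17, 0.001], [0.17, 0.985, 0.0], [-0.001, 0.0, -1.0]]
contact_force: [-7.9, -0.4, 21.7]
opening: 0.01
gripper_force: 60.0
```

>>> {"name": "apply_moves", "arguments": {"moves": [[[0,0,0],0.02],[[0,0,0],0.04],[[-0.001,0,0],0.06],[[-0.001,0.001,0],0.08],[[-0.002,0.001,0],0.1],[[-0.002,0.002,0],0.12],[[-0.002,0.002,0],0.12],[[-0.002,0.002,0],0.12]]}}

```text
time: 25.65
tool_pos: [0.5938, 0.1302, 0.0604]
eef_rot: [[-0.602, 0.799, 0.0], [0.799, 0.602, 0.0], [-0.0, 0.001, -1.0]]
contact_force: [-8.5, 0.9, 24.7]
opening: 0.0102
gripper_force: 60.0
```

Run:
```python
from h import *
s=ctrl.sense();print(s["tool_pos"],s["contact_force"],s["torque"],s["joint_pos"])
```

```text
[0.59381818 0.13016914 0.0603712 ] [-8.46791861  0.92222479 24.73854409] [-0.02398295  1.829154    0.093461  ] [ 1.01633072e+01  2.61672934e+01  1.12893275e+02  1.45802956e-02
  4.09113430e+01 -2.68284583e+01]
```

>>> {"name": "apply_moves", "arguments": {"moves": [[[0,0,0],0.02],[[0,0,0],0.04],[[0,0,0],0.06],[[0,0,0],0.08],[[0,0,0],0.1],[[0,0,0],0.11],[[0,0,0],0.12],[[0,0,0],0.12],[[0,0,0],0.12]]}}

```text
time: 26.55
tool_pos: [0.5944, 0.1304, 0.0604]
eef_rot: [[0.108, 0.994, 0.002], [0.994, -0.108, 0.001], [0.001, 0.002, -1.0]]
contact_force: [-5.9, 2.1, 19.8]
opening: 0.0099
gripper_force: 60.0
```

Run:
```python
from h import *
s=ctrl.sense();R=s["eef_rot"];print(s["tool_pos"],s["contact_force"],s["torque"],np.degrees(np.arctan2(R[1,1],R[0,1]))-80.33)
```

```text
[0.59444551 0.13038366 0.06039051] [-5.86937349  2.0539461  19.81798434] [0.44206238 1.12099632 0.08289764] -86.54181531913937
```

>>> {"name": "apply_moves", "arguments": {"moves": [[[0,0,0],0.005],[[0,0,0],0.01],[[0,0,0],0.014],[[0,0,0],0.014],[[0,0,0],0.014]]}}

```text
time: 27.05
tool_pos: [0.5946, 0.1304, 0.0604]
eef_rot: [[0.195, 0.981, 0.002], [0.981, -0.195, 0.001], [0.001, 0.002, -1.0]]
contact_force: [-4.4, 3.5, 18.4]
opening: 0.0099
gripper_force: 60.0
```

```bash
cat > st.py <<'E'
from h import *
s=ctrl.sense();R=s["eef_rot"];print(s["time"],s["tool_pos"],s["contact_force"],s["torque"],np.degrees(np.arctan2(R[1,1],R[0,1]))-80.33,s["joint_pos"][5])
E
python3 st.py
```

```text
27.05 [0.59463404 0.13043125 0.06040572] [-4.38469392  3.52312851 18.41287294] [0.46774855 1.00017702 0.09673916] -91.57547214797168 21.395730572041497
```

>>> {"name": "apply_moves", "arguments": {"moves": [[[0,0,0],0.004],[[0,0,0],0.008],[[0,0,0],0.008],[[0,0,0],0.008]]}}

```text
time: 27.45
tool_pos: [0.5947, 0.1305, 0.0604]
eef_rot: [[0.244, 0.97, 0.002], [0.97, -0.244, 0.001], [0.001, 0.002, -1.0]]
contact_force: [-3.5, 3.2, 17.7]
opening: 0.0096
gripper_force: 60.0
```

```bash
python3 st.py
```

```text
27.45 [0.59465755 0.13049603 0.06038852] [-3.45470614  3.20034055 17.68167927] [0.63118404 0.91198259 0.3205242 ] -94.43170590274104 24.262579353000707
```

```bash
python3 -c "
from cell import ctrl
print(ctrl.sign_off())"
```

```text
the job is handed in; nothing more can be done
None
```

I handed the job in at about 27.5 s: the flap is open on its stop, the knife is back on the table, and the key is pushed home and turned to the plug's stop, still gripped. My picture allowance was used up by then, so I judged the key's final state from the force and position readings (key firmly seated, turning torque jumping at the end), not from a picture.

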